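Set out a dosing cup and open the child-safe deflocculant bottle

TASK

Get ready to dose deflocculant at the glaze bench: take the small dosing cup out of the compartment bin and stand it upright on the middle of the scale's pan, and let go of it. Then open the square bottle in the rack: press its push-and-turn safety cap down, twist it anticlockwise until it comes free, and lift it off, with the bottle staying down in its pocket. Finish while still holding the cap level, right above the open bottle and about 8 cm clear of its mouth, and leave everything else on the bench as it stands.

Things in the scene. Friction and masses are not known exactly. Their poses are not given: they have to be found in the camera images.
- bin: Low plywood bin fixed to the bench, 270 x 100 mm outside, walls 4 mm thick and only 20 mm high, floor 4 mm thick; two cross walls make three compartments in a row along its x axis, about 84 x 92 mm inside, centres 89 mm apart. Origin: centre of its underside, z up. Each compartment holds one thing: the small cup, the big cup or the stilt, in any order.
- small_cup: The small dosing cup: white plastic, open at the top, slightly tapered, 60 mm tall, 33 mm wide outside at the foot and 38 mm at the rim, wall 2 mm, about 20 g. It stands upright in one compartment of the bin (anywhere in it), its upper 44 mm standing above the bin's walls. Origin: centre of its underside, z up through the mouth.
- big_cup: The larger cup, same white plastic, 70 mm tall and 56 mm wide at the rim, in another compartment. Leave it. Origin: centre of its underside.
- stilt: Three-armed ceramic kiln stilt, about 60 mm across and 19 mm tall, in another compartment. Leave it. Origin: centre of its underside.
- scale: Grey bench scale, fixed, housing 190 x 150 mm, display at its -x end (towards the robot), a round flat steel pan 132 mm across on top, its upper face 50 mm above the bench. Origin: underside, 10 mm towards the display from below the pan's centre.
- pan (a point): Centre of the upper face of the scale's pan, where the small cup is to stand; z up.
- rack: Light wooden bottle rack screwed to the bench, 96 x 272 mm outside, 70 mm high, floor 8 mm thick, walls 8 mm, three square pockets 80 mm wide in a row along its y axis, 88 mm apart. Origin: centre of its underside. The pockets hold the square bottle, the round bottle and the squat jar, in any order.
- bottle: The square white plastic bottle (76 x 76 mm, about 0.65 kg) standing upright in one pocket of the rack, which keeps it from turning (2 mm of play all round). Square body to 114 mm, sloping shoulder to 129 mm, round neck 38 mm wide up to 159 mm with three lugs outside that hold the cap. Origin: centre of its underside, z up.
- mouth (a point): Centre of the bottle's mouth, at the rim of its neck, 159 mm above the bottle's underside (about 167 mm above the bench); z up.
- cap: The bottle's round ribbed grey safety cap, 56 mm across (57 over the ribs), 33 mm tall, 40 g. Origin: centre of its open lower edge, z up through its flat top. Locked, the origin is 21 mm below the mouth and 9 mm above the shoulder. Grip it round the rim at any angle, press straight down, turn anticlockwise seen from above while pressed, lift off.
- cap_top (a point): Centre of the cap's flat top, 33 mm above its origin, 12 mm above the mouth while locked. The cap's three inner tabs sit in notches under the neck's lugs: pressed down at least 4 mm it turns; it is unlocked from 35 to 88 degrees of turn relative to the bottle (65 is right, hard stop near 90; the bottle itself gives 3 degrees). Turned unpressed or pulled unturned, it stays locked.
- liner (a joint): Sprung liner disc inside the cap that pushes it up: travel into the cap in m, about 0 with the cap locked, 0.006 pressed right down (hard stop), -0.001 with the cap off. Pressing takes about 4 N to start, 9 N at 4.5 mm, 11 N at 6 mm.
- round_bottle: Round amber bottle, 72 mm wide, 150 mm tall with a narrow neck and cap, in another pocket of the rack. Leave it. Origin: centre of its underside.
- squat_jar: Round white jar with a screw lid, 74 mm wide, 105 mm tall, in another pocket of the rack. Leave it. Origin: centre of its underside.
- enamel_mug: Terracotta-brown mug with a handle, 86 mm wide, 85 mm tall, between the rack and the robot. Leave it. Origin: centre of its underside.
- glaze_jar: Small white jar with a black lid, 60 mm wide, 75 mm tall, towards the far edge of the bench. Leave it. Origin: centre of its underside.
- loop_tool: Clay trimming tool with a wooden handle and wire loop, 170 mm long, lying towards the far edge. Leave it. Origin: middle of its underside, about.
- wood_rib: Flat dark wooden potter's rib, 95 x 50 x 8 mm, lying towards the far edge. Leave it. Origin: centre of its underside.
Things that resemble listed ones, but are neither listed nor needed, are in the scene too. Leave any blue or yellow look-alike of the bottle alone. Several things have the shape of the cap; the one meant has the colours described above.

How it is judged (in metres and radians):
On the way, in this order (a step that is already met when the one before it is completed fails the run):
1. the small cup stands released on the scale's pan (horizontal distance between small_cup and pan below 0.04 m and z of small_cup in the frame of pan between -0.005 and 0.005 m and angle between small_cup's own z axis and vertical below 0.15 rad and contact force between the fingers and small_cup below 0.05 N and linear speed of small_cup below 0.03 m/s), for 0.2 s.
2. the cap is pressed down on the bottle (z of cap in the frame of mouth below -0.0245 m and horizontal distance between cap and mouth below 0.006 m), for 0.1 s.
3. the cap is twisted free and lifted clear of the neck (z of cap in the frame of mouth above 0.005 m and contact force between cap and bottle below 0.05 N), for 0.1 s.
At the end, for the whole second after the job is handed in: The small cup stands upright and released within 40 mm of the pan's centre; the bottle is seated upright in its pocket; the gripper holds the cap still, level within 15 degrees, its lower edge 40 to 130 mm above the mouth and within 35 mm of its axis, touching the bottle nowhere (all of step 1 and z of cap in the frame of mouth between 0.04 and 0.13 m and horizontal distance between cap and mouth below 0.035 m and angle between cap's own z axis and vertical below 0.26 rad and contact force between the fingers and cap above 0.5 N and contact force between cap and bottle below 0.05 N and linear speed of cap below 0.03 m/s and z of bottle in the frame of rack below 0.012 m and angle between bottle's own z axis and vertical below 0.1 rad); the arm keeps its last pose, push and grip.
It fails at once if the bottle is pulled up or tipped out of its pocket (z of bottle in the frame of rack above 0.028 m or angle between bottle's own z axis and vertical above 0.25 rad).
It fails at once if the small cup is tipped over (angle between small_cup's own z axis and vertical above 0.8 rad).
It fails at once if another thing on the bench is moved by more than 40 mm (distance of any of round_bottle, squat_jar, big_cup, stilt, enamel_mug, glaze_jar, loop_tool, wood_rib from where it was at the start of the episode above 0.04 m).
It fails at once if another bottle, cup, jar or mug is tipped (angle between any of round_bottle, squat_jar, big_cup, enamel_mug, glaze_jar's own z axis and vertical above 0.35 rad).
It also fails if it takes over 51 s, if anything falls off the work surface, if the arm or the gripper's body presses on something with over 40 N, if the wrist force passes 120 N, or if a joint passes its speed limit or range.

ROBOT

A 7-joint arm with a two-finger parallel gripper is mounted at the origin on the work surface. World frame = base frame: x ahead of the robot, y to its left, z up, the work surface at z = 0. Lengths are in mm, angles in rad, forces in N, time in s.
With the tool pointing down it reaches from about 425 to 875 mm from the base axis. Payload 8.4 kg.
Tool frame: the origin (TCP) lies at the very end of the fingers, on their centre line; the grasp point (between the pads) lies 19 mm behind it (r.grip_point_offset is the distance from the TCP to the grasp point, in mm); z points along the fingers, y is the line along which they close (so a half turn about z gives the same grasp; the last joint's range is limited). The gripper opens to 87 mm and grips with 3 to 60 N. Pads are 19 mm wide; open, the fingers measure 117 mm over their backs; the gripper's body (75 mm by 190 mm) begins 51 mm behind the grasp point.
Start: joints at [-1.444, 0.333, 0.04, 1.465, -0.013, 1.343, -0.059], TCP at [145.529, 633.47, 222.546] pointing down, gripper open.
Joint ranges: [-2.58, 2.58], [-0.38, 2.09], [-1.3, 1.39], [0.25, 2.4], [-1.5, 4.64], [0.08, 2.09], [-2.65, 2.65]. Speed limits (rad/s): [2.22, 2.22, 2.79, 2.79, 3.14, 3.14, 3.14].

INTERFACE

Orientations are given as a unit quaternion [w, x, y, z].
In Python, from plant import r gives the robot as it stands.
- The arm moves only by the tool servo_tool, never from a script. Its argument "steps" is a list of rows, each a list of 7 numbers: the shift along the world's x, y, z in m, then the turn, a rotation vector about the world's x, y, z in degrees, then the opening, from -1 (shut) to 1 (fully open). In form: [[tx, ty, tz, rx, ry, rz, jaw], ...]. A call has 1 to 20 rows; each row shifts and turns the commanded pose from where the row before left it; what a row does not reach is not made up. A row lasts 1/8 s, in which the tool goes at most 62.5 mm and 10.7 degrees, less where a joint would pass 70% of its speed; a pose out of reach is approached as far as the arm can. A call is refused whole if a number of a shift passes 0.0625 or a number of a turn 10.7, either way. A call with a gripper value outside its range is refused whole. The fingers move at their own pace and stop on an object; "grip_force" is the grip in N (left out, the last holds). Time passes only in rows, so rows that do not move let the fingers close. It gives the time, the measured TCP pose, the force, the opening and the grip force at its end, in the units of the state.
- r.get_state(): the state, without advancing time (a new reading comes with each control period).
- r.camera(name): name is "side" or "top"; returns a dict with "color" (400x640x3 uint8, red, green, blue), "range_z" (400x640 float32, mm along the optical axis (not along the pixel's ray), 0 where there is no reading), "vertical_fov" (degrees; the focal length in pixels is half the picture's height over the tangent of half this angle, whatever the lens; pixels are square), "cx", "cy" (the principal point, pixels), "k1" (the pictures are not rectified: a ray, as slopes to the right and down, at radius r is drawn at 1 + k1 r^2 times it, then the intrinsics apply), "rvec" (rotation vector, rad) and "tvec" (3), from world to camera coordinates, as OpenCV has them. Camera axes: x right, y down, z forward; pixel columns grow to the right and rows downward; lengths in mm; the calibration is good to about 2 mm. A picture is of the moment at which its call begins.
- r.close_job(): hands the job in; it is judged then, once.
The state is a dict: "t": time; "q": joint angles; "qd": joint speeds; "joint_torque": joint torques, N m; "tcp_pos": TCP position; "tcp_rot": TCP orientation; "contact_force": force on the tool from outside, world axes, zero at the start; "moment": the same for the moment, N m; "finger_gap": finger opening in mm; "gripper_force": force on a finger pad.
Only numpy, scipy, OpenCV 4.12 (cv2) and the standard library are available. Lean on these libraries where they do the work, as an engineer would, in place of code of your own. Each camera call takes 0.05 s, during which the arm holds its last target. There are 200 camera calls.

## Working session

There is one attempt and no reset: what is moved stays moved. The work goes in short steps, Python scripts to look and compute and a tool call to move; the robot and the scene stay as the last step left them, time stands still between calls to the robot, and variables do not carry over. Pictures are saved under pics/ and viewed, at most 10 in all, crops included, and the job is handed in when it is done.

Besides the shell and the picture viewer there is one more tool, called by a JSON object that holds its "api" and its "payload". servo_tool: Moves the arm, as the interface text tells. Its arguments: {"type":"object","properties":{"steps":{"type":"array","items":{"type":"array","items":{"type":"number"}}},"grip_force":{"type":"number"}},"required":["steps"]}

```bash
mkdir -p pics
cat > h.py <<'E'
import numpy as np,cv2
from plant import r
def cam(n):
    c=r.camera(n);np.savez('/tmp/'+n,**c);return c
def world(c):
    h,w=c['range_z'].shape;f=h/2/np.tan(np.radians(c['vertical_fov'])/2)
    K=np.array([[f,0,c['cx']],[0,f,c['cy']],[0,0,1.]])
    v,u=np.mgrid[:h,:w];p=np.stack([u,v],-1).reshape(-1,1,2).astype(float)
    s=cv2.undistortPoints(p,K,np.array([float(c['k1']),0,0,0])).reshape(h,w,2)
    z=c['range_z'].astype(float)
    P=np.dstack([s[...,0]*z,s[...,1]*z,z])
    R=cv2.Rodrigues(np.array(c['rvec'],float))[0]
    W=(P-np.array(c['tvec'],float).reshape(3))@R
    W[z==0]=np.nan
    return W
def save(c,n): cv2.imwrite('pics/'+n,cv2.cvtColor(c['color'],cv2.COLOR_RGB2BGR))
E
python3 - <<'E'
from h import *
for n in('top','side'):
    c=cam(n);save(c,n+'0.png');R=cv2.Rodrigues(np.array(c['rvec'],float))[0];print(n,-R.T@np.array(c['tvec'],float).ravel(),c['k1'],c['vertical_fov'])
s=r.get_state();print(s)
E
```

```text
top [ 427.10681949   26.09639784 1450.14929128] -0.05475049046370299 42.43436943703509
side [ -56.64068398 -556.90540097  647.5432606 ] 0.0027418757388636707 47.040003901205765
{'t': 0.1, 'q': array([-1.44421575,  0.33385486,  0.03987987,  1.46620614, -0.01336791,
        1.34329752, -0.05852449]), 'qd': array([ 0.00010183, -0.00209131,  0.00124304, -0.00170012,  0.00107601,
        0.00193377, -0.00041678]), 'joint_torque': array([ 5.45270130e-03, -6.57811832e+01,  1.34103980e+00, -4.04708970e+01,
       -5.97464922e-02,  4.08307998e-02,  6.32581100e-05]), 'tcp_pos': array([145.45755896, 633.06857109, 221.72746233]), 'tcp_rot': array([-1.77326324e-05,  1.12670173e-01,  9.93632160e-01, -7.50041092e-04]), 'contact_force': array([ 0.04191619, -0.68107092, -0.05791244]), 'moment': array([-0.01551454, -0.0128936 , -0.00317007]), 'gripper_force': 0.0, 'finger_gap': 87.25057009996564}
```

View pics/top0.png

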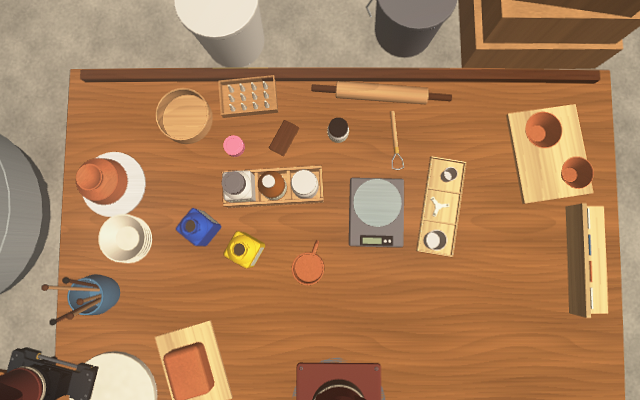

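View pics/side0.png

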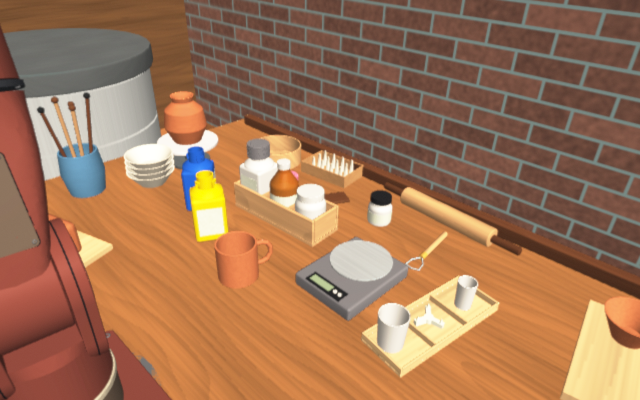

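The top view shows the square bottle with its grey cap at about (236,184), the pan at (377,203), the small cup at (448,175), the big cup at (434,240) and the stilt at (438,206). Next I measure positions.

Run:
```python
from h import *
C={n:dict(np.load('/tmp/%s.npz'%n)) for n in('top','side')}
W={n:world(C[n]) for n in C}
def circ(n,box,z0,z1,lab):
    x0,x1,y0,y1=box;P=W[n][y0:y1,x0:x1].reshape(-1,3);P=P[(P[:,2]>z0)&(P[:,2]<z1)]
    if len(P)<4: print(lab,n,len(P));return
    q,rad=cv2.minEnclosingCircle(P[:,:2].astype(np.float32))
    print(lab,n,len(P),'med',np.median(P,0).round(1),'circ',np.round(q,1),round(rad,1),'mean',P.mean(0).round(1))
circ('top',(215,262,160,208),165,195,'cap')
circ('side',(240,280,135,170),171,190,'cap')
circ('top',(345,410,170,235),46,54,'pan')
circ('side',(325,400,235,285),48,53,'pan')
circ('top',(436,464,160,190),54,72,'cup')
circ('side',(450,482,270,312),30,72,'cup')
circ('top',(420,450,222,255),60,82,'big')
circ('top',(215,262,160,208),100,130,'bottlebody')
# bin and rack min area rects
for lab,b,z0,z1 in(('bin',(405,475,145,265),12,30),('rack',(212,330,155,215),60,76)):
    P=W['top'][b[2]:b[3],b[0]:b[1]].reshape(-1,3);P=P[(P[:,2]>z0)&(P[:,2]<z1)]
    print(lab,cv2.minAreaRect(P[:,:2].astype(np.float32)))
for n,b,k in(('top',(436,464,160,190),8),('top',(215,262,160,208),5)):
    im=C[n]['color'][b[2]:b[3],b[0]:b[1],::-1];cv2.imwrite('/tmp/%d.png'%k,im)
# full crop
im=C['top']['color'][145:265,210:475,::-1];cv2.imwrite('pics/crop.png',cv2.resize(im,None,fx=3,fy=3,interpolation=cv2.INTER_CUBIC))
```

```text
cap top 418 med [592.2 267.8 179.2] circ [593.  269.5] 28.9 mean [592.  268.2 178.9]
cap side 252 med [587.4 262.2 180.6] circ [591.6 267.4] 30.5 mean [587.9 263.7 179.3]
pan top 1514 med [ 554.6 -103.3   50.3] circ [ 543.  -111.5] 89.0 mean [ 554.8 -103.    50.2]
pan side 1835 med [ 550.2 -105.9   51.4] circ [ 554.3 -101.6] 67.2 mean [ 551.2 -105.4   51.3]
cup top 45 med [ 635.2 -307.6   62.7] circ [ 633.7 -302. ] 18.8 mean [ 634.5 -304.6   62.5]
cup side 462 med [ 624.3 -302.4   53.1] circ [ 633.3 -302.6] 20.5 mean [ 630.3 -302.6   51.7]
big top 88 med [ 451.5 -266.    72. ] circ [ 453.3 -259.8] 27.6 mean [ 453.  -261.1   70.4]
bottlebody top 385 med [578.2 242.5 120.8] circ [592.7 257.6] 57.7 mean [584.9 250.1 119.7]
bin ((549.2913818359375, -286.023681640625), (99.78819274902344, 271.4281921386719), 80.94832611083984)
rack ((598.146484375, 182.28680419921875), (96.57855987548828, 272.2688293457031), 3.549466371536255)
```

View pics/crop.png

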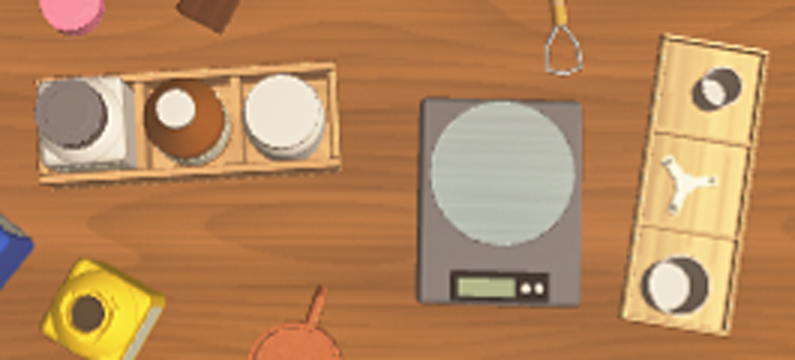

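Cap axis is about (593,269), small cup (634,-302), pan centre (554.5,-102.5), all agreeing in both cameras. Now I work out an arc to above the cup.

```bash
cat >> h.py <<'E'
def arc(p0,p1,n,zs,da,jaw):
    a0,a1=[np.arctan2(p[1],p[0]) for p in(p0,p1)];r0,r1=[np.hypot(*p[:2]) for p in(p0,p1)]
    t=np.linspace(0,1,n+1);a=a0+(a1-a0)*t;R=r0+(r1-r0)*t
    P=np.round(np.c_[R*np.cos(a),R*np.sin(a),np.interp(t,*zs)]/1000,3)
    print([[*(float(x) for x in d.round(3)),0,0,round(da/n,2),jaw] for d in np.diff(P,axis=0)])
E
python3 - <<'E'
from h import *
arc((145.5,633),(634,-302),20,([0,.2,.75,1],[222,280,280,150]),-102.5,1)
E
```

```text
[[0.056, -0.013, 0.014, 0, 0, -5.12, 1], [0.056, -0.018, 0.015, 0, 0, -5.12, 1], [0.054, -0.023, 0.015, 0, 0, -5.12, 1], [0.052, -0.028, 0.014, 0, 0, -5.12, 1], [0.049, -0.033, 0.0, 0, 0, -5.12, 1], [0.047, -0.037, 0.0, 0, 0, -5.12, 1], [0.043, -0.041, 0.0, 0, 0, -5.12, 1], [0.039, -0.045, 0.0, 0, 0, -5.12, 1], [0.036, -0.049, 0.0, 0, 0, -5.12, 1], [0.031, -0.052, 0.0, 0, 0, -5.12, 1], [0.026, -0.055, 0.0, 0, 0, -5.12, 1], [0.021, -0.057, 0.0, 0, 0, -5.12, 1], [0.017, -0.058, 0.0, 0, 0, -5.12, 1], [0.011, -0.061, 0.0, 0, 0, -5.12, 1], [0.005, -0.061, 0.0, 0, 0, -5.12, 1], [0.0, -0.062, -0.026, 0, 0, -5.12, 1], [-0.005, -0.062, -0.026, 0, 0, -5.12, 1], [-0.011, -0.061, -0.026, 0, 0, -5.12, 1], [-0.017, -0.06, -0.026, 0, 0, -5.12, 1], [-0.022, -0.059, -0.026, 0, 0, -5.12, 1]]
```

{"api": "servo_tool", "payload": {"steps": [[0.056, -0.013, 0.014, 0, 0, -5.12, 1], [0.056, -0.018, 0.015, 0, 0, -5.12, 1], [0.054, -0.023, 0.015, 0, 0, -5.12, 1], [0.052, -0.028, 0.014, 0, 0, -5.12, 1], [0.049, -0.033, 0, 0, 0, -5.12, 1], [0.047, -0.037, 0, 0, 0, -5.12, 1], [0.043, -0.041, 0, 0, 0, -5.12, 1], [0.039, -0.045, 0, 0, 0, -5.12, 1], [0.036, -0.049, 0, 0, 0, -5.12, 1], [0.031, -0.052, 0, 0, 0, -5.12, 1], [0.026, -0.055, 0, 0, 0, -5.12, 1], [0.021, -0.057, 0, 0, 0, -5.12, 1], [0.017, -0.058, 0, 0, 0, -5.12, 1], [0.011, -0.061, 0, 0, 0, -5.12, 1], [0.005, -0.061, 0, 0, 0, -5.12, 1], [0, -0.06, -0.015, 0, 0, -5.12, 1], [-0.005, -0.06, -0.015, 0, 0, -5.12, 1], [-0.011, -0.06, -0.015, 0, 0, -5.12, 1], [-0.017, -0.055, -0.015, 0, 0, -5.12, 1], [-0.022, -0.05, -0.015, 0, 0, -5.12, 1]], "grip_force": 8}}

```text
t: 2.6
tcp_pos: [632.6, -284.1, 204.6]
tcp_rot: [-0.0, 0.846, 0.533, -0.0]
contact_force: [0.1, -0.1, 0.3]
finger_gap: 87.1
gripper_force: 0.0
```

{"api": "servo_tool", "payload": {"steps": [[0.001, -0.018, -0.02, 0, 0, 0, 1], [0, 0, -0.05, 0, 0, 0, 1], [0, 0, -0.03, 0, 0, 0, 1], [0, 0, 0, 0, 0, 0, 1]]}}

```text
t: 3.1
tcp_pos: [633.6, -298.3, 102.5]
tcp_rot: [-0.002, 0.845, 0.535, -0.001]
contact_force: [-0.5, 0.0, -0.1]
finger_gap: 87.0
gripper_force: 0.0
```

Run:
```python
from h import *
c=cam('side');save(c,'side1.png')
im=c['color'][180:380,360:560,::-1];cv2.imwrite('pics/side1c.png',cv2.resize(im,None,fx=3,fy=3,interpolation=cv2.INTER_CUBIC))
```

```text
(no output)
```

View pics/side1c.png

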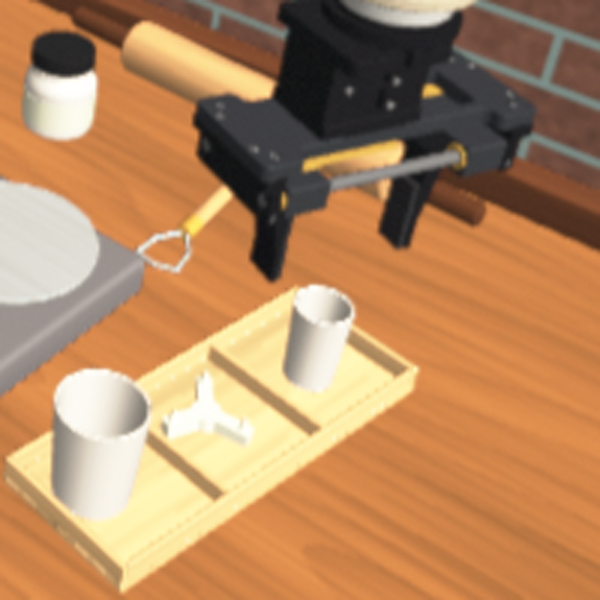

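The fingers (crop 270,270 and 400,240) straddle the small cup (320,340). Descending.

{"api": "servo_tool", "payload": {"steps": [[0, -0.002, -0.03, 0, 0, 0, 1], [0, -0.001, -0.03, 0, 0, 0, 1], [0, 0, -0.01, 0, 0, 0, 1], [0, 0, 0, 0, 0, 0, 1], [0, 0, 0, 0, 0, 0, 0], [0, 0, 0, 0, 0, 0, -0.3], [0, 0, 0, 0, 0, 0, -0.6], [0, 0, 0, 0, 0, 0, -0.8], [0, 0, 0, 0, 0, 0, -0.8], [0, 0, 0, 0, 0, 0, -0.8]], "grip_force": 8}}

```text
t: 4.4
tcp_pos: [634.6, -303.2, 35.6]
tcp_rot: [-0.0, 0.845, 0.535, -0.0]
contact_force: [-0.2, -0.3, 0.1]
finger_gap: 38.0
gripper_force: 7.9
```

{"api": "servo_tool", "payload": {"steps": [[0, 0, 0.02, 0, 0, 0, -0.8], [0, 0, 0.04, 0, 0, 0, -0.8], [0, 0, 0.03, 0, 0, 0, -0.8], [-0.01, 0.02, 0, 0, 0, 0, -0.8], [-0.015, 0.04, 0, 0, 0, 0, -0.8], [-0.015, 0.04, 0, 0, 0, 0, -0.8], [-0.015, 0.04, 0, 0, 0, 0, -0.8], [-0.015, 0.04, 0, 0, 0, 0, -0.8], [-0.01, 0.02, 0, 0, 0, 0, -0.8], [0, 0, 0, 0, 0, 0, -0.8], [0, 0, 0, 0, 0, 0, -0.8]]}}

```text
t: 5.78
tcp_pos: [555.1, -104.3, 126.6]
tcp_rot: [0.0, 0.845, 0.534, 0.001]
contact_force: [-0.4, -0.3, -0.2]
finger_gap: 38.2
gripper_force: 8.0
```

Run:
```python
from h import *
c=cam('side')
im=c['color'][130:330,260:460,::-1];cv2.imwrite('pics/side2c.png',cv2.resize(im,None,fx=3,fy=3,interpolation=cv2.INTER_CUBIC))
```

```text
(no output)
```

View pics/side2c.png

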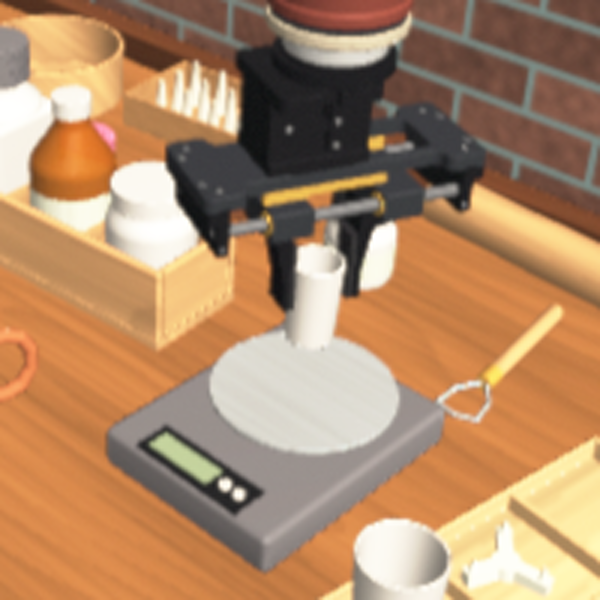

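The cup hangs upright in the fingers over the pan (crop 315,300). Lowering to just about contact.

{"api": "servo_tool", "payload": {"steps": [[0, 0.001, -0.02, 0, 0, 0, -0.8], [0, 0, -0.015, 0, 0, 0, -0.8], [0, 0, -0.005, 0, 0, 0, -0.8], [0, 0, -0.003, 0, 0, 0, -0.8], [0, 0, 0, 0, 0, 0, -0.8]]}}

```text
t: 6.45
tcp_pos: [554.7, -102.4, 82.8]
tcp_rot: [0.0, 0.845, 0.535, 0.0]
contact_force: [-0.1, -0.2, 0.1]
finger_gap: 37.6
gripper_force: 8.0
```

{"api": "servo_tool", "payload": {"steps": [[0, 0, -0.001, 0, 0, 0, -0.8], [0, 0, -0.001, 0, 0, 0, -0.8], [0, 0, 0, 0, 0, 0, -0.8]]}}

```text
t: 6.82
tcp_pos: [554.8, -102.1, 81.2]
tcp_rot: [-0.0, 0.845, 0.535, 0.0]
contact_force: [-1.6, 0.8, 4.0]
finger_gap: 37.8
gripper_force: 7.9
```

{"api": "servo_tool", "payload": {"steps": [[0, 0, 0, 0, 0, 0, 0], [0, 0, 0, 0, 0, 0, 0.3], [0, 0, 0, 0, 0, 0, 0.6], [0, 0, 0, 0, 0, 0, 1], [0, 0, 0, 0, 0, 0, 1], [0, 0, 0, 0, 0, 0, 1], [0, 0, 0.04, 0, 0, 0, 1], [0, 0, 0.06, 0, 0, 0, 1], [0, 0, 0.06, 0, 0, 0, 1], [0, 0, 0, 0, 0, 0, 1]]}}

```text
t: 8.07
tcp_pos: [556.9, -103.0, 245.4]
tcp_rot: [0.002, 0.845, 0.535, 0.003]
contact_force: [-0.3, -0.6, -1.3]
finger_gap: 86.8
gripper_force: 0.0
```

Run:
```python
from h import *
c=cam('side');s=r.get_state();print(s['tcp_pos'],s['q'])
im=c['color'][130:330,260:460,::-1];cv2.imwrite('pics/side3c.png',cv2.resize(im,None,fx=3,fy=3,interpolation=cv2.INTER_CUBIC))
arc((555,-102),(593,269),9,([0,.2,1],[242,250,245]),9,1)
```

```text
[ 555.65661779 -102.46814196  242.67123359] [-0.5702917   0.16945492  0.76846792  1.68129333 -0.12223944  1.33580147
 -0.22310461]
[[0.015, 0.037, 0.004, 0, 0, 1.0, 1], [0.013, 0.038, 0.004, 0, 0, 1.0, 1], [0.01, 0.039, -0.001, 0, 0, 1.0, 1], [0.008, 0.041, -0.001, 0, 0, 1.0, 1], [0.004, 0.042, 0.0, 0, 0, 1.0, 1], [0.002, 0.043, -0.001, 0, 0, 1.0, 1], [-0.002, 0.043, -0.001, 0, 0, 1.0, 1], [-0.004, 0.044, 0.0, 0, 0, 1.0, 1], [-0.008, 0.044, -0.001, 0, 0, 1.0, 1]]
```

View pics/side3c.png

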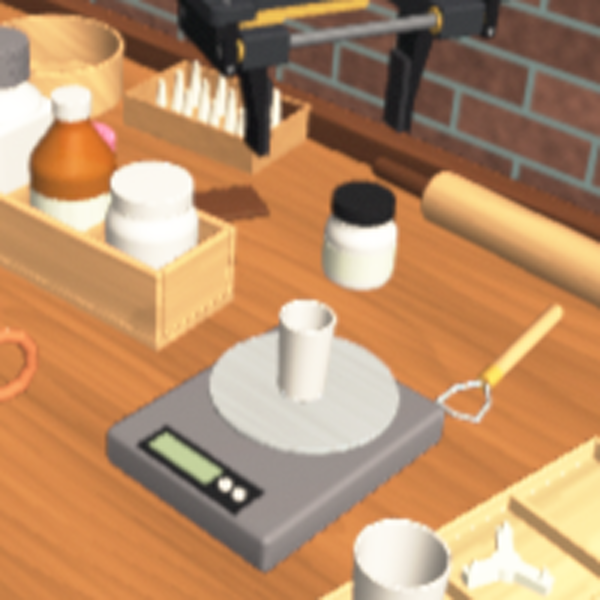

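The cup stands upright on the pan (crop 305,350), released. On to the bottle.

{"api": "servo_tool", "payload": {"steps": [[0.015, 0.037, 0.004, 0, 0, 1, 1], [0.013, 0.038, 0.004, 0, 0, 1, 1], [0.01, 0.039, 0, 0, 0, 1, 1], [0.008, 0.041, 0, 0, 0, 1, 1], [0.004, 0.042, 0, 0, 0, 1, 1], [0.002, 0.043, 0, 0, 0, 1, 1], [-0.002, 0.043, 0, 0, 0, 1, 1], [-0.004, 0.044, 0, 0, 0, 1, 1], [-0.008, 0.044, 0, 0, 0, 1, 1], [0, 0, 0, 0, 0, 0, 1], [0, 0, 0, 0, 0, 0, 1]]}}

```text
t: 9.5
tcp_pos: [592.3, 268.0, 247.2]
tcp_rot: [0.0, 0.801, 0.599, -0.001]
contact_force: [0.1, -0.1, -0.3]
finger_gap: 86.6
gripper_force: 0.0
```

{"api": "servo_tool", "payload": {"steps": [[0.001, 0.001, -0.03, 0, 0, 0, 1], [0, 0, -0.03, 0, 0, 0, 1], [0, 0, -0.02, 0, 0, 0, 1], [0, 0, -0.015, 0, 0, 0, 1], [0, 0, 0, 0, 0, 0, 1], [0, 0, 0, 0, 0, 0, 0.6], [0, 0, 0, 0, 0, 0, 0.4], [0, 0, 0, 0, 0, 0, 0], [0, 0, 0, 0, 0, 0, 0], [0, 0, 0, 0, 0, 0, 0]], "grip_force": 15}}

```text
t: 10.75
tcp_pos: [593.3, 270.0, 153.8]
tcp_rot: [-0.0, 0.8, 0.6, -0.0]
contact_force: [-2.0, 0.1, 2.8]
finger_gap: 55.7
gripper_force: 15.0
```

{"api": "servo_tool", "payload": {"steps": [[0, 0, 0, 0, 0, 0, -0.5], [0, 0, 0, 0, 0, 0, -0.5], [0, 0, -0.002, 0, 0, 0, -0.5], [0, 0, -0.002, 0, 0, 0, -0.5], [0, 0, -0.002, 0, 0, 0, -0.5], [0, 0, 0, 0, 0, 0, -0.5], [0, 0, 0, 0, 0, 0, -0.5]], "grip_force": 40}}

```text
t: 11.62
tcp_pos: [593.9, 270.0, 148.5]
tcp_rot: [-0.0, 0.8, 0.599, 0.001]
contact_force: [-4.0, 0.2, 10.2]
finger_gap: 55.9
gripper_force: 40.0
```

{"api": "servo_tool", "payload": {"steps": [[0, 0, -0.0005, 0, 0, 0, -0.5], [0, 0, 0, 0, 0, 3, -0.5], [0, 0, 0, 0, 0, 5, -0.5], [0, 0, 0, 0, 0, 5, -0.5], [0, 0, 0, 0, 0, 5, -0.5], [0, 0, 0, 0, 0, 5, -0.5], [0, 0, 0, 0, 0, 5, -0.5], [0, 0, 0, 0, 0, 0, -0.5]]}}

```text
t: 12.62
tcp_pos: [594.4, 270.5, 148.4]
tcp_rot: [0.0, 0.631, 0.776, 0.001]
contact_force: [-3.0, 0.9, 10.2]
finger_gap: 55.7
gripper_force: 40.0
```

{"api": "servo_tool", "payload": {"steps": [[0, 0, 0, 0, 0, 5, -0.5], [0, 0, 0, 0, 0, 5, -0.5], [0, 0, 0, 0, 0, 5, -0.5], [0, 0, 0, 0, 0, 5, -0.5], [0, 0, 0, 0, 0, 5, -0.5], [0, 0, 0, 0, 0, 5, -0.5], [0, 0, 0, 0, 0, 5, -0.5], [0, 0, 0, 0, 0, 4, -0.5], [0, 0, 0, 0, 0, 0, -0.5]]}}

```text
t: 13.75
tcp_pos: [593.7, 270.5, 148.1]
tcp_rot: [0.0, 0.336, 0.942, 0.001]
contact_force: [-4.9, 0.5, 9.8]
finger_gap: 55.9
gripper_force: 40.0
```

Run:
```python
from h import *
s=r.get_state();print(s['tcp_pos'],s['tcp_rot'],s['contact_force'],s['moment'],s['q'])
```

```text
[593.66744641 270.51615067 148.12440904] [2.97732756e-05 3.35902692e-01 9.41896365e-01 7.85919696e-04] [-4.85991771  0.51695602  9.76697223] [0.11927343 1.14826408 0.0474548 ] [-0.74837765  0.3924959   0.32943173  1.56674363 -0.13412786  1.2033781
  0.49155186]
```

Turned 67°, with little torque. Lift gently and watch for the bottle's weight.

{"api": "servo_tool", "payload": {"steps": [[0, 0, 0.003, 0, 0, 0, -0.5], [0, 0, 0.003, 0, 0, 0, -0.5], [0, 0, 0.003, 0, 0, 0, -0.5], [0, 0, 0.003, 0, 0, 0, -0.5], [0, 0, 0.002, 0, 0, 0, -0.5], [0, 0, 0, 0, 0, 0, -0.5], [0, 0, 0, 0, 0, 0, -0.5]]}}

```text
t: 14.62
tcp_pos: [593.6, 269.3, 161.0]
tcp_rot: [-0.0, 0.337, 0.942, -0.0]
contact_force: [-2.4, -2.7, 0.3]
finger_gap: 55.7
gripper_force: 40.0
```

{"api": "servo_tool", "payload": {"steps": [[0, 0, 0.005, 0, 0, 0, -0.5], [0, 0, 0.007, 0, 0, 0, -0.5], [0, 0, 0.01, 0, 0, 0, -0.5], [0, 0, 0.012, 0, 0, 0, -0.5], [0, 0, 0.015, 0, 0, 0, -0.5], [0, 0, 0.015, 0, 0, 0, -0.5], [0, 0, 0.015, 0, 0, 0, -0.5], [0, 0, 0.01, 0, 0, 0, -0.5], [0, 0, 0.005, 0, 0, 0, -0.5], [0, 0, 0, 0, 0, 0, -0.5], [0, 0, 0, 0, 0, 0, -0.5], [0, 0, 0, 0, 0, 0, -0.5]]}}

```text
t: 16.12
tcp_pos: [593.4, 269.7, 254.5]
tcp_rot: [-0.0, 0.337, 0.942, -0.0]
contact_force: [0.7, -0.4, -0.7]
finger_gap: 55.6
gripper_force: 40.0
```

Run:
```python
from h import *
c=cam('side')
im=c['color'][60:260,180:440,::-1];cv2.imwrite('pics/side4c.png',cv2.resize(im,None,fx=3,fy=3,interpolation=cv2.INTER_CUBIC))
```

```text
(no output)
```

View pics/side4c.png

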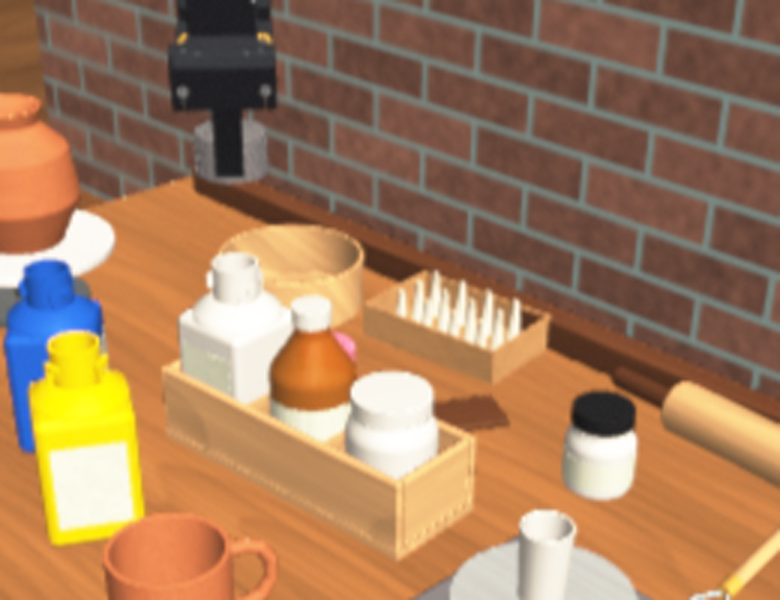

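The picture shows the cap held level (crop 230,150) above the open bottle (235,265). The bottle is seated in its pocket and the cup is upright on the pan (545,560).

```bash
python3 -c "
from plant import r
print(r.close_job())"
```

```text
the job is handed in; nothing more can be done
None
```

I handed the job in at about 16 s of robot time: the small cup stands released on the scale's pan, and the gripper holds the cap level about 8 cm above the open bottle, which is seated in its pocket. No verdict came back from the judging.

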